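# Put the workshop kettle on

### The arm

A 6-joint arm with a two-finger parallel gripper is mounted at the origin on the work surface. World frame = base frame: x ahead of the robot, y to its left, z up, the work surface at z = 0. Lengths are in mm, angles in rad, forces in N, time in s.
With the tool pointing down it reaches from about 275 to 1000 mm from the base axis. Payload 8.4 kg.
Tool frame: the origin (TCP) lies midway between the tips of the shut fingers; the grasp point (between the pads) lies 19 mm behind it (r.grip_point_offset is the distance from the TCP to the grasp point, in mm); z points along the fingers, y is the line along which they close (so a half turn about z gives the same grasp; the last joint's range is limited). The gripper opens to 85 mm and grips with 20 to 120 N. Pads are 22 mm wide; open, the fingers measure 114 mm over their backs; the gripper's body (76 mm by 85 mm) begins 54 mm behind the grasp point. The pads swing forward as they close: fully open they stand 13 mm farther back than shut.
Start: joints at [-1.314, 0.353, 1.633, -0, 1.155, -0.002], TCP at [159.949, -604.189, 231.281] pointing down, gripper open.
Joint ranges: [-2.63, 2.63], [-0.92, 2.1], [0.06, 2.66], [-1.3, 4.44], [0, 2.69], [-3.02, 3.02]. Speed limits (rad/s): [2.22, 2.22, 2.79, 3.14, 3.14, 3.14].

### API

Orientations are given as [roll, pitch, yaw] about the fixed x, y, z axes, in that order (R = Rz(yaw) Ry(pitch) Rx(roll)).
In Python, from rig import r gives the robot as it stands. The module is installed in compiled form; this text tells all that it offers.
- The arm moves only by the shell command python3 -m creep 'ROWS' [FORCE]. ROWS is text: rows parted by semicolons, each of 7 numbers parted by spaces: the turn, a rotation vector about the tool's x, y, z in degrees, then the shift along the tool's x, y, z in m, then the closure in counts, from 0 (fully open) to 255 (shut). A call has 1 to 8 rows; each row is the pose to reach, as a shift and turn from the pose commanded when the call began, along the tool's axes at that moment; what a row does not reach only later rows make up. A row lasts 1/8 s, in which the tool goes at most 62.5 mm and 10.7 degrees, less where a joint would pass 70% of its speed; a pose out of reach is approached as far as the arm can. A call with a gripper value outside its range is refused whole. The fingers move at their own pace and stop on an object; FORCE is the grip in N (left out, the last holds). Time passes only in rows, so rows that repeat a pose let the fingers close. It gives the time, the measured TCP pose, the force, the opening and the grip force at its end, in the units of the state.
- r.sense(): the state, without advancing time (a new reading comes with each control period).
- r.grab_frame(name): name is "scene" or "top" or "wrist"; returns a dict with "img" (420x560x3 uint8, red, green, blue), "range_z" (420x560 float32, mm along the optical axis (not along the pixel's ray), 0 where there is no reading), "K" (3x3 intrinsics, pixels), "D" ([k1, k2, p1, p2, k3] as OpenCV has them; the pictures are not rectified), "world_from_camera" (4x4, takes a point from camera to world coordinates). Camera axes: x right, y up, looking along -z (the intrinsics and any distortion apply to the point x, -y, -z); pixel columns grow to the right and rows downward; lengths in mm; the calibration is good to about 2 mm. A picture is of the moment at which its call begins.
- r.sign_off(): hands the job in; it is judged then, once.
The state is a dict: "clock": time; "qpos": joint angles; "qvel": joint speeds; "joint_efforts": joint torques, N m; "eef_pos": TCP position; "tcp_rot": TCP orientation; "contact_force": force on the tool from outside, world axes, zero at the start; "wrist_torque": the same for the moment, N m; "opening": opening from 0.0 (shut) to 1.0 (fully open); "grasp_force": force on a finger pad.
Only numpy, scipy, OpenCV 4.12 (cv2) and the standard library are available. Lean on these libraries where they do the work, as an engineer would, in place of code of your own. Each camera call takes 0.05 s, during which the arm holds its last target. There are 200 camera calls.

### The job

Put the kettle on: without lifting it, slide the kettle across the flat hotplate from its resting mark to the heating mark (the concentric rings), stand it centred there and let go of it. Then take the loose control knob from the bench, turn it so that its flat matches the flat of the hotplate's D-shaped spindle, push it fully onto the spindle, and finish while still holding the knob and keeping it pressed down against the spindle's spring, nearly as far as it goes. Leave everything else where it is.

Things in the scene. Friction and masses are not known exactly. Their poses are not given: they have to be found in the camera images.
- kettle_grip (a point): Centre of the steel kettle's handle: a straight level black bar, 14 x 14 mm, 95 mm free between thin uprights. It is straight above the centre of the round base (130 mm across), 100 mm above the underside; the lid's little knob ends 28 mm below it. x: along the bar, towards the spout (reaches 97 mm); z up. 0.5 to 0.85 kg, slides easily. It is on the hotplate's plain single-circle resting mark.
- zone_center (a point): Centre of the heating mark: three flat black concentric rings (160, 110, 60 mm across) with a small cross, printed on the hotplate's flat top. The resting mark, one thin circle 150 mm across, is 210 mm to its left or right; the way between is flat and free.
- hotplate: Fixed grey workshop hotplate, 270 mm deep (x), 440 mm wide (y), flat steel top 50 mm above the bench; origin at the centre of its underside.
- knob_center (a point): Centre (24 mm up) of the loose black knob, 48 mm high, upright on the bench beside the hotplate, bore down. From above 50 mm long, 30 mm wide: two parallel sides (25 mm long, full height) to grip, one pointed end (28 mm out, white line on top), one blunt (22 mm). x: to the pointed end; z up. Bore central, 16 mm deep from the underside, its flat on the pointed side, 1 mm clearance all round. 60 g.
- spindle_tip (a point): Centre of the top of the upright steel D-spindle in a black 60 mm disc on the hotplate's top, robot side, between the marks. 14 mm diameter, flat 3.5 mm from the axis, 26 mm high, top 5 mm tapered. x: out of the flat; z up. It does not turn. The knob goes on only with its pointed end on the flat's side (x axes alike within 0.2 rad); fully on, knob centre is 8 mm above this point.
- spindle (a joint): How far the spindle is pressed down, m: 0 at rest, 0.008 fully down (a stop). Its spring takes 5 N to start and 10 N fully down, and pushes it up again.
- nut: a large steel hexagon nut, 54 mm over its corners and 24 mm high, lying flat on the hotplate's robot-side corner; origin at the centre of its underside
- tin: a plain aluminium tin, 72 mm in diameter and 100 mm high, standing on the bench to one side of the hotplate (the knob is on the other side); origin at the centre of its underside
- wrench: a 160 mm steel spanner lying on the bench right of the hotplate; origin under it
- brush: a 200 mm wire brush lying on the bench on the robot's left; origin under it
- block2: a bright steel block 40 x 90 x 30 mm lying on the bench right of the hotplate; origin at the centre of its underside
Mind the look-alikes: they are no part of the job. Leave any orange look-alike of the part that bears kettle_grip alone.

How it is judged (in metres and radians):
On the way, in this order (a step that is already met when the one before it is completed fails the run):
1. kettle stands on the heating mark, let go (horizontal distance between kettle_grip and zone_center below 0.015 m and height (world z) of kettle_grip below 0.155 m and angle between kettle_grip's own z axis and vertical below 0.06 rad and contact force between the fingers and kettle below 0.1 N and linear speed of kettle below 0.01 m/s), for 0.2 s.
2. knob fully on the spindle, flat to flat (z of knob_center in the frame of spindle_tip between 0.004 and 0.0105 m and horizontal distance between knob_center and spindle_tip below 0.004 m and angle between the z axis of knob_center and the z axis of spindle_tip, either way round below 0.12 rad and angle between the x axis of knob_center and the x axis of spindle_tip, either way round below 0.35 rad), for 0.2 s.
At the end, for the whole second after the job is handed in: Kettle upright, centre within 15 mm of the heating mark, untouched. Knob on the spindle: within 4 mm of its axis, bore end within 2.5 mm of the tip, flats within 0.35 rad, upright within 0.12 rad; held by the fingers (over 2 N), the spindle kept pressed down more than 5 of its 8 mm (all of step 2 and horizontal distance between kettle_grip and zone_center below 0.015 m and height (world z) of kettle_grip below 0.155 m and angle between kettle_grip's own z axis and vertical below 0.06 rad and contact force between the fingers and kettle below 0.1 N and value of joint spindle above 0.005 m and contact force between the fingers and knob above 2 N and contact force between knob and hotplate below 0.5 N); the arm keeps its last pose, push and grip.
It fails at once if the kettle is lifted (8 mm) or tipped (0.2 rad) (height (world z) of kettle_grip above 0.158 m or angle between kettle_grip's own z axis and vertical above 0.2 rad).
It fails at once if another thing is moved by more than 30 mm (distance of any of nut, tin, wrench, brush, block2 from where it was at the start of the episode above 0.03 m).
It also fails if it takes over 58 s, if anything falls off the work surface, if the arm or the gripper's body presses on something with over 40 N, if the wrist force passes 120 N, or if a joint passes its speed limit or range.

## Working session

There is one attempt and no reset: what is moved stays moved. The work goes in short steps, Python scripts to look and compute and a shell command to move; the robot and the scene stay as the last step left them, time stands still between calls to the robot, and variables do not carry over. Pictures are saved under pics/ and viewed, at most 10 in all, crops included, and the job is handed in when it is done.

```bash
mkdir -p pics
python3 - <<'E'
from rig import r
import cv2,numpy as np
s=r.sense();print(s['eef_pos'],s['tcp_rot'],s['clock'])
ims=[]
for n in("scene","top"):
    f=r.grab_frame(n);np.save(n+'.npy',f,allow_pickle=True);ims.append(f['img'][:,:,::-1])
    print(n,f['K'].tolist(),f['D'],np.round(f['world_from_camera'],3).tolist())
cv2.imwrite('pics/top0.png',cv2.resize(ims[1],(800,600)));cv2.imwrite('pics/scene0.png',ims[0])
E
```

```text
[ 159.81775984 -603.72574186  230.53903612] [-3.14017944e+00  4.66312832e-06  2.58751515e-01] 0.0
scene [[540.0388875164045, 0.0, 274.9662416033698], [0.0, 540.0388875164045, 202.7703563094236], [0.0, 0.0, 1.0]] [-0.0527149  0.         0.         0.         0.       ] [[-0.476, -0.628, 0.616, 1550.03], [0.88, -0.347, 0.326, 511.928], [0.009, 0.697, 0.717, 1314.416], [0.0, 0.0, 0.0, 1.0]]
top [[411.4367108259053, 0.0, 280.84337125902357], [0.0, 411.4367108259053, 213.4497585273128], [0.0, 0.0, 1.0]] [-0.04434014  0.          0.          0.          0.        ] [[0.002, 0.989, -0.148, 363.305], [-1.0, 0.001, -0.004, -31.678], [-0.004, 0.148, 0.989, 1120.832], [0.0, 0.0, 0.0, 1.0]]
```

View pics/top0.png

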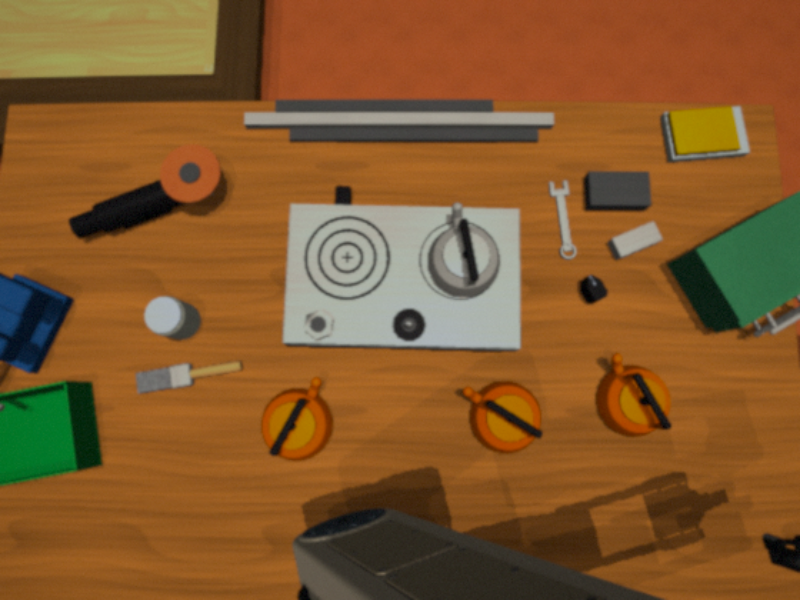

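View pics/scene0.png

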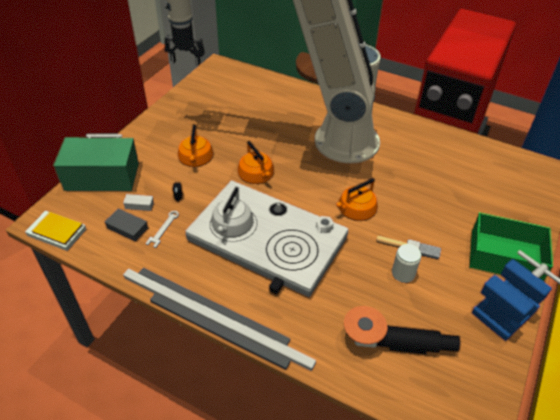

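The top view shows the steel kettle (bar centre at 468,252), heating rings (347,257), spindle disc (409,324) and nut (318,323). It also shows the loose knob (593,289) and the tin (165,316). What could be confused with the targets:
- **Kettle:** three orange kettles at (296,424), (507,417) and (636,400). I choose the steel one on the hotplate.
- **Knob:** the black stub at (343,195) behind the hotplate. I choose the one with the white line at (593,289).

```bash
cat > h.py <<'E'
import cv2,numpy as np
from rig import r
def rays(f,uv):
    p=cv2.undistortPoints(np.float64(uv).reshape(-1,1,2),f['K'],np.float64(f['D'])).reshape(-1,2)
    T=f['world_from_camera'];d=np.c_[p[:,0],-p[:,1],-np.ones(len(p))]
    return T[:3,3],d@T[:3,:3].T
def cast(f,uv,z):
    o,d=rays(f,uv);return o+d*((z-o[2])/d[:,2])[:,None]
def world(f):
    h,w=f['range_z'].shape;v,u=np.mgrid[:h,:w]
    o,d=rays(f,np.c_[u.ravel(),v.ravel()])
    return (o+d*f['range_z'].reshape(-1,1)).reshape(h,w,3)
def blob(mask,near):
    n,l,s,c=cv2.connectedComponentsWithStats(mask.astype(np.uint8))
    k=[i for i in range(1,n) if s[i,4]>15]
    i=min(k,key=lambda i:np.hypot(*(c[i]-near)))
    ys,xs=np.nonzero(l==i);return np.c_[xs,ys].astype(float),c[i]
E
python3 - <<'E'
from h import *
f=np.load('top.npy',allow_pickle=True).item();W=world(f);k=.7
img=f['img'];mx=img.max(2)
def rep(n,near,z,thr):
    m=(mx<thr);b,c=blob(m,np.array(near)*k);P=cast(f,b,z)[:,:2]
    (cx,cy),(a,bb),t=cv2.minAreaRect(P.astype(np.float32))
    ev=np.linalg.eigh(np.cov(P.T))[1][:,1]
    print(n,len(b),c,'mean',P.mean(0).round(1),'rect',round(cx,1),round(cy,1),round(a,1),round(bb,1),t,'axis',np.arctan2(ev[1],ev[0]).round(3),'z',np.median([W[int(v),int(u),2] for u,v in b]))
rep('bar',(468,252),157,45)
rep('cross',(347,257),50,110)
rep('disc',(409,324),52,70)
rep('knob',(593,289),48,60)
m=(mx<110);b,c=blob(m,np.array((306,257))*k)
P=cast(f,b,50);e=cv2.fitEllipse(b.astype(np.float32));print('ring',P.min(0),P.max(0),cast(f,[e[0]],50),len(b))
for p in [(290,206),(519,207),(519,347),(285,345)]:print(cast(f,[np.array(p)*k],50).round(1))
c1=cv2.resize(img[160:250,260:350],(400,400),interpolation=cv2.INTER_CUBIC);c2=cv2.resize(img[175:235,385:445],(400,400),interpolation=cv2.INTER_CUBIC)
cv2.imwrite('pics/crop.png',np.hstack([c1,c2])[:,:,::-1])
E
```

```text
bar 202 [327.46039604 175.14356436] mean [ 600.8 -139.8] rect 600.9 -137.9 105.1 15.4 9.766777038574219 axis -2.973 z 155.8777898105355
cross 100 [242.61 179.77] mean [614.2  74.6] rect 614.3 74.3 55.9 57.1 45.99317169189453 axis 2.794 z 49.434733861177506
disc 304 [285.69736842 227.04605263] mean [487.2 -40.3] rect 487.4 -41.1 52.6 52.3 0.08715906739234924 axis 2.85 z 50.419643387402175
knob 226 [413.98672566 202.74336283] mean [ 553.  -381.1] rect 555.3 -381.1 44.5 44.2 29.242229461669922 axis 1.281 z 44.55603926965284
ring [561.95981097  22.75287226  50.        ] [668.54811212 127.26798462  50.        ] [[613.70496853  74.57881986  50.        ]] 175
[[712.9 183.8  50. ]]
[[ 711.2 -250.2   50. ]]
[[ 446.1 -242.6   50. ]]
[[449.1 184.8  50. ]]
```

View pics/crop.png

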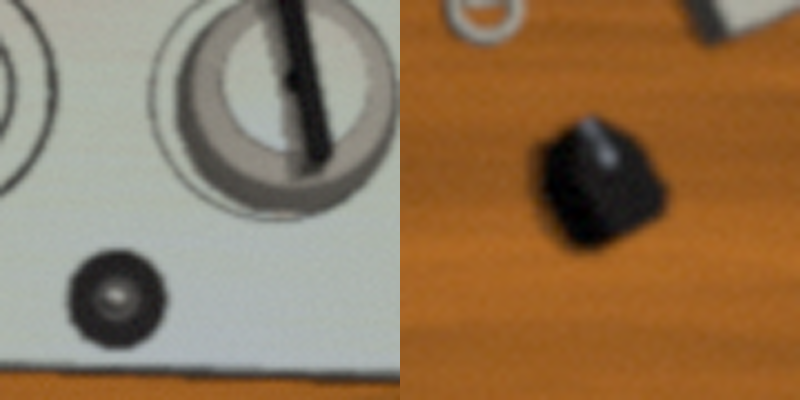

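Crop: the left half shows the kettle bar with its spout end up, and the spindle as a bright tip in its disc. The right half shows the knob with its white line pointing up (about +x). The measurements agree with the description: mark spacing 212 mm, bar height 156, hotplate top 50. Moving above the kettle.

```bash
python3 -m creep '0 0 2 0.05 -0.03 0 0;0 0 5 0.11 -0.068 0 0;0 0 5 0.165 -0.102 0 0;0 0 5 0.22 -0.136 0 0;0 0 5 0.27 -0.167 0 0;0 0 5 0.32 -0.198 0 0;0 0 5 0.37 -0.229 0 0;0 0 5 0.42 -0.26 0 0' 20
cat >> h.py <<'E'
from scipy.spatial.transform import Rotation as R
def go(x,y,z,yaw):
    "print turn (deg) and shift (m) in tool axes to TCP target, tool pointing down"
    s=r.sense();A=R.from_euler('xyz',s['tcp_rot']);B=R.from_euler('xyz',[np.pi,0,yaw])
    print('t',round(s['clock'],2),'at',np.round(s['eef_pos'],1),np.round(s['tcp_rot'],3),'F',np.round(s['contact_force'],1),'op',round(float(s['opening']),3))
    print('turn',np.round((A.inv()*B).as_rotvec(degrees=True),1),'shift',np.round(A.inv().apply(np.array([x,y,z])-s['eef_pos'])/1000,4))
E
python3 -c "
from h import *
go(601,-138,231,.17)"
```

```text
clock: 1.1
eef_pos: [500.5, -243.6, 231.2]
tcp_rot: [3.142, 0.0, 0.172]
contact_force: [-0.1, -0.8, 0.8]
opening: 1.001
grasp_force: 0.0
t 1.1 at [ 500.5 -243.6  231.2] [3.142 0.    0.172] F [-0.1 -0.8  0.8] op 1.001
turn [0.  0.  0.1] shift [ 1.171e-01 -8.680e-02  1.000e-04]
```

```bash
python3 -m creep '0 0 0 0.045 -0.033 0 0;0 0 0 0.085 -0.063 0 0;0 0 0 0.11 -0.082 0 0;0 0 0 0.117 -0.0868 0 0;0 0 0 0.117 -0.0868 0 0'
python3 - <<'E'
from h import *
go(601,-138,131,.17)
f=r.grab_frame('wrist');np.save('w1.npy',f,allow_pickle=True);W=world(f);img=f['img']
cv2.imwrite('pics/w1.png',img[:,:,::-1]);print(f['world_from_camera'].round(2).tolist())
m=(img.max(2)<50)&(abs(W[:,:,2]-155)<6);b=np.argwhere(m)[:,::-1].astype(float)
P=cast(f,b,157)[:,:2];print(len(b),P.mean(0),cv2.minAreaRect(P.astype(np.float32)))
E
```

```text
clock: 1.72
eef_pos: [599.5, -139.9, 230.9]
tcp_rot: [-3.142, 0.001, 0.172]
contact_force: [-1.5, 0.2, 0.2]
opening: 0.996
grasp_force: 0.0
t 1.73 at [ 599.5 -139.9  230.9] [-3.142e+00  1.000e-03  1.720e-01] F [-1.5  0.2  0.2] op 0.996
turn [-0.   0.1  0.1] shift [ 0.0019 -0.0016  0.0999]
[[0.17, 0.93, 0.31, 679.87], [-0.99, 0.16, 0.05, -126.53], [-0.0, -0.32, 0.95, 373.38], [0.0, 0.0, 0.0, 1.0]]
2155 [ 608.16452316 -140.84044096] ((604.9110717773438, -141.3119354248047), (105.55361938476562, 13.268291473388672), 10.04527759552002)
```

View pics/w1.png

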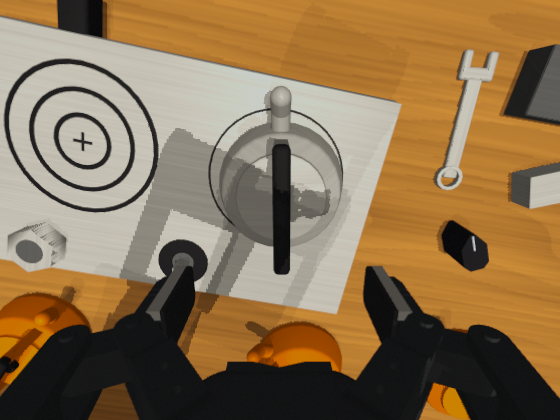

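Wrist view: the bar (281,210) is centred between the open fingers. The heating cross is at (83,141), the spindle at (183,262) and the knob with its white line at (467,245). Going down and gripping gently.

```bash
python3 -m creep '0 0 0 0.002 0 0.03 0;0 0 0 0.0025 0 0.07 0;0 0 0 0.0025 0 0.095 60;0 0 0 0.0025 0 0.098 140;0 0 0 0.0025 0 0.098 255;0 0 0 0.0025 0 0.098 255;0 0 0 0.0025 0 0.098 255;0 0 0 0.0025 0 0.098 255' 30
python3 - <<'E'
from h import *
go(614,74.5,133,.17)
f=np.load('w1.npy',allow_pickle=True).item();img=f['img'];mx=img.max(2)
m=mx<90
for p in [(83,141),(107,140),(130,135),(155,130)]:
    b,c=blob(m,p);e=cv2.fitEllipse(cv2.convexHull(b.astype(np.float32)));print(len(b),c,'zone',cast(f,[e[0]],50).round(1))
E
```

```text
clock: 2.78
eef_pos: [603.1, -140.0, 134.7]
tcp_rot: [3.14, -0.002, 0.172]
contact_force: [-1.6, -2.9, 6.5]
opening: 0.154
grasp_force: 38.8
t 2.77 at [ 603.1 -140.   134.7] [ 3.14e+00 -2.00e-03  1.72e-01] F [-1.6 -2.9  6.5] op 0.154
turn [ 0.1 -0.1  0.1] shift [ 0.0473 -0.2095  0.0015]
72 [ 82.45833333 141.375     ] zone [[611.6  74.4  50. ]]
72 [ 82.45833333 141.375     ] zone [[611.6  74.4  50. ]]
72 [ 82.45833333 141.375     ] zone [[611.6  74.4  50. ]]
72 [ 82.45833333 141.375     ] zone [[611.6  74.4  50. ]]
```

```bash
python3 -m creep '0 0 0 0.003 -0.013 0 255;0 0 0 0.0087 -0.039 0 255;0 0 0 0.0153 -0.069 0 255;0 0 0 0.022 -0.099 0 255;0 0 0 0.0287 -0.129 0 255;0 0 0 0.0355 -0.16 0 255;0 0 0 0.0415 -0.187 0 255;0 0 0 0.0455 -0.205 0 255'
python3 - <<'E'
from h import *
go(613,74,134,.17)
f=r.grab_frame('scene');W=world(f);np.save('s1.npy',f,allow_pickle=True)
E
```

```text
clock: 3.78
eef_pos: [613.1, 70.9, 134.6]
tcp_rot: [3.14, -0.002, 0.173]
contact_force: [-0.2, -6.5, 7.4]
opening: 0.157
grasp_force: 38.9
t 3.77 at [613.1  70.9 134.6] [ 3.14e+00 -2.00e-03  1.73e-01] F [-0.2 -6.5  7.4] op 0.157
turn [ 0.1 -0.1  0.2] shift [ 0.0004 -0.0031  0.0006]
```

```bash
python3 -m creep '0 0 0 0.0005 -0.003 0 255;0 0 0 0.0005 -0.003 0 255;0 0 0 0.0005 -0.003 0 180;0 0 0 0.0005 -0.003 0 0;0 0 0 0.0005 -0.003 0 0;0 0 0 0.0005 -0.003 0 0;0 0 0 0.0005 -0.003 -0.04 0;0 0 0 0.0005 -0.003 -0.09 0'
python3 - <<'E'
from h import *
go(613,74,134,.17)
for n,z in(('wrist',157),('top',157)):
    f=r.grab_frame(n);np.save('k_'+n+'.npy',f,allow_pickle=True);W=world(f);img=f['img'];mx=img.max(2)
    m=(mx<50)&(abs(W[:,:,2]-155)<6)&(np.hypot(W[:,:,0]-613,W[:,:,1]-74)<70);b=np.argwhere(m)[:,::-1].astype(float)
    P=cast(f,b,157)[:,:2];print(n,len(b),cv2.minAreaRect(P.astype(np.float32)))
    # outer ring fit
    m=(mx<100)&(abs(W[:,:,2]-50)<6)&(abs(np.hypot(W[:,:,0]-613,W[:,:,1]-74)-79)<10)
    b=np.argwhere(m)[:,::-1].astype(float);P=cast(f,b,50)[:,:2]
    A=np.c_[2*P,np.ones(len(P))]
    for _ in range(5):
        s=np.linalg.lstsq(A,(P**2).sum(1),rcond=None)[0];rad=np.sqrt(s[2]+s[0]**2+s[1]**2)
        k=abs(np.hypot(*(P-s[:2]).T)-rad)<3;P=P[k];A=A[k]
    print('ring',len(P),s[:2],rad)
    cv2.imwrite('pics/k_%s.png'%n,img[:,:,::-1])
E
```

```text
clock: 4.82
eef_pos: [611.3, 73.2, 223.1]
tcp_rot: [-3.141, 0.003, 0.171]
contact_force: [0.9, -1.0, -0.6]
opening: 1.003
grasp_force: 0.0
t 4.83 at [611.3  73.2 223.1] [-3.141e+00  3.000e-03  1.710e-01] F [ 0.9 -1.  -0.6] op 1.003
turn [-0.   0.2  0.1] shift [ 0.0021 -0.0004  0.0891]
wrist 2354 ((614.3380126953125, 73.61907958984375), (105.57450866699219, 13.30457592010498), 10.320793151855469)
ring 1429 [611.0104713   74.52246735] 78.31128289638531
top 23 ((637.702392578125, 77.06678771972656), (12.68466854095459, 11.465631484985352), 18.824434280395508)
ring 99 [614.19878854  76.14984063] 78.49499283495837
```

View pics/k_wrist.png

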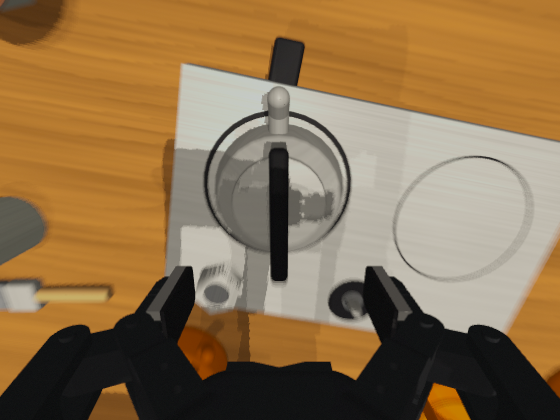

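The kettle stands about 3 mm from the ring centre and is let go; the bar at (279,215) lies over the rings. Next stop is over the spindle for its flat, then on to the knob.

```bash
python3 -m creep '0 0 0 -0.04 0.02 0 0;0 0 0 -0.09 0.046 0 0;0 0 0 -0.135 0.07 0 0;0 0 0 -0.162 0.083 0 0;0 0 0 -0.168 0.0865 0 0;0 0 0 -0.168 0.0865 0 0'
python3 - <<'E'
from h import *
go(553,-381,223,.17)
f=r.grab_frame('wrist');np.save('sp.npy',f,allow_pickle=True);img=f['img']
uv=None
o=f['world_from_camera'];p=(np.array([487,-41,76])-o[:3,3])@o[:3,:3]
u=f['K'][0,0]*p[0]/-p[2]+f['K'][0,2];v=f['K'][1,1]*-p[1]/-p[2]+f['K'][1,2];print(u,v)
u,v=int(u),int(v);c=img[max(v-40,0):v+40,max(u-40,0):u+40]
cv2.imwrite('pics/sp.png',cv2.resize(c,(600,600),interpolation=cv2.INTER_CUBIC)[:,:,::-1]);print(c.shape)
E
```

```text
clock: 5.68
eef_pos: [461.9, -40.6, 223.3]
tcp_rot: [-3.142, -0.001, 0.171]
contact_force: [-0.2, -0.2, 0.5]
opening: 1.003
grasp_force: 0.0
t 5.67 at [461.9 -40.6 223.3] [-3.142e+00 -1.000e-03  1.710e-01] F [-0.2 -0.2  0.5] op 1.003
turn [-0. -0.  0.] shift [0.0319 0.351  0.0004]
282.86614264494466 170.10195821491786
(80, 80, 3)
```

View pics/sp.png

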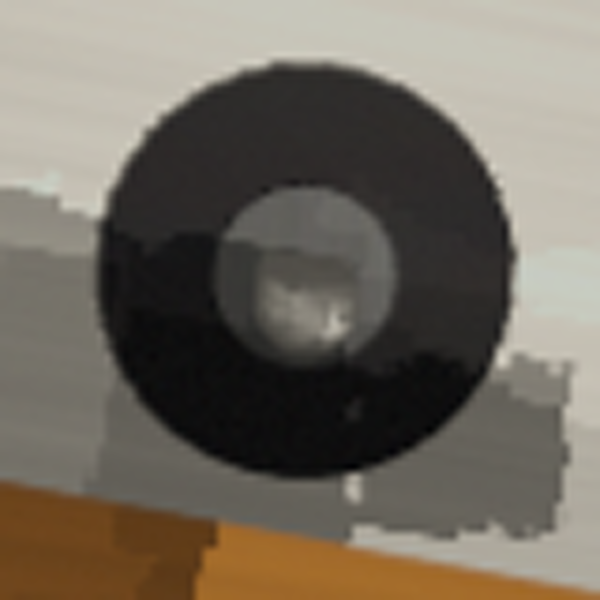

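The spindle is at crop (305,300), but shadow falls on it and the flat is unclear; taking a closer, more overhead look.

```bash
python3 -m creep '0 0 0 -0.012 -0.002 0.03 0;0 0 0 -0.025 -0.004 0.07 0;0 0 0 -0.037 -0.006 0.097 0;0 0 0 -0.037 -0.006 0.103 0;0 0 0 -0.037 -0.006 0.103 0'
python3 - <<'E'
from h import *
go(553,-381,223,.17)
f=r.grab_frame('wrist');np.save('sp.npy',f,allow_pickle=True);img=f['img'];W=world(f)
m=(W[:,:,2]>66)&(W[:,:,2]<85)&(np.hypot(W[:,:,0]-487,W[:,:,1]+41)<15)
q=np.argwhere(m)[:,::-1];print(len(q),q.mean(0),W[m].mean(0),W[m].max(0),W[m].min(0))
u,v=q.mean(0).astype(int);s=50;c=img[max(v-s,0):v+s,u-s:u+s]
mm=cv2.cvtColor((m*255).astype(np.uint8),cv2.COLOR_GRAY2RGB)[max(v-s,0):v+s,u-s:u+s]
g=np.clip(c.astype(float)*1.6,0,255).astype(np.uint8)
cv2.imwrite('pics/sp2.png',np.hstack([cv2.resize(a,(400,400*a.shape[0]//a.shape[1]),interpolation=cv2.INTER_CUBIC) for a in(g,mm)])[:,:,::-1]);print(u,v,c.shape)
E
```

```text
clock: 6.35
eef_pos: [425.3, -40.7, 120.6]
tcp_rot: [3.141, -0.001, 0.172]
contact_force: [-0.3, -0.1, 0.3]
opening: 1.001
grasp_force: 0.0
t 6.35 at [425.3 -40.7 120.6] [ 3.141e+00 -1.000e-03  1.720e-01] F [-0.3 -0.1  0.3] op 1.001
turn [ 0.  -0.   0.1] shift [ 0.0676  0.3572 -0.1023]
316 [293.92405063 147.12025316] [485.11924764 -40.62369582  74.14770514] [489.59195762 -34.00268817  77.7613448 ] [478.7661507  -47.75404233  66.32646558]
293 147 (100, 100, 3)
```

View pics/sp2.png

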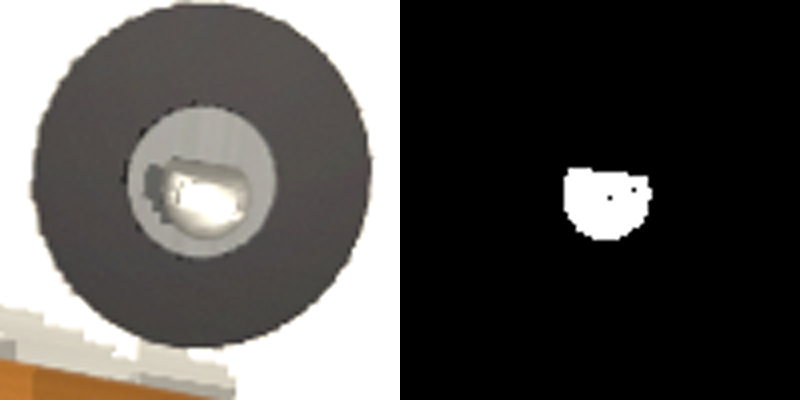

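The spindle's D is plain now: its flat is on the upper side (mask edge from 570,168 to 650,178) and tilts slightly to the right. Fitting the flat, with the disc for the centre.

Run:
```python
from h import *
f=np.load('sp.npy',allow_pickle=True).item();img=f['img'];W=world(f);mx=img.max(2)
m=(W[:,:,2]>64)&(W[:,:,2]<85)&(np.hypot(W[:,:,0]-487,W[:,:,1]+41)<15)
cs=range(np.nonzero(m.any(0))[0][0],np.nonzero(m.any(0))[0][-1]+1)
top=np.array([[u,np.nonzero(m[:,u])[0][0]] for u in cs],float);print(top.astype(int).tolist())
P=cast(f,top[4:-3],74)[:,:2]
l=cv2.fitLine(P.astype(np.float32),cv2.DIST_HUBER,0,.01,.01).ravel();t=np.arctan2(l[1],l[0]);n=t+np.pi/2
n=(n+np.pi/2)%np.pi-np.pi/2;print('flat normal yaw',n,'pt',l[2:])
cnt=cv2.findContours(m.astype(np.uint8),0,cv2.CHAIN_APPROX_NONE)[0];cnt=max(cnt,key=len).reshape(-1,2).astype(float)
Q=cast(f,cnt,73)[:,:2];print('extent y',Q.min(0),Q.max(0))
b,c=blob(mx<75,(294,140));h=cv2.convexHull(b.astype(np.float32));e=cv2.fitEllipse(h);D=cast(f,[e[0]],52);print('disc',D,e, np.ptp(cast(f,h.reshape(-1,2),52),0))
x=np.hypot(W[...,0]-487,W[...,1]+41);k=(x<28)&(x>18);print('disc z',np.median(W[k][:,2]),'collar z',np.median(W[(x<12)&(W[...,2]<66)][:,2]))
```

```text
[[284, 141], [285, 139], [286, 139], [287, 139], [288, 139], [289, 139], [290, 139], [291, 139], [292, 140], [293, 140], [294, 140], [295, 140], [296, 140], [297, 140], [298, 140], [299, 140], [300, 140], [301, 140], [302, 141], [303, 141], [304, 141], [305, 144]]
flat normal yaw 0.060254097 pt [489.71542  -41.143654]
extent y [479.18217808 -47.48280769] [490.09810956 -33.83527334]
disc [[487.1515062  -40.63792205  52.        ]] ((292.9339904785156, 140.43589782714844), (83.72769927978516, 86.18864440917969), 17.128496170043945) [58.8934487  58.28151841  0.        ]
disc z 51.211858747061484 collar z 51.39946781556672
```

```bash
python3 -m creep '0 0 0 0.001 0.03 -0.03 0;0 0 0 0.005 0.08 -0.06 0;0 0 0 0.01 0.14 -0.085 0;0 0 0 0.014 0.2 -0.085 0;0 0 0 0.018 0.26 -0.085 0;0 0 0 0.022 0.32 -0.085 0;0 0 0 0.025 0.353 -0.085 0;0 0 0 0.025 0.353 -0.085 0'
python3 - <<'E'
from h import *
go(553,-381,150,.17)
f=r.grab_frame('wrist');np.save('kn.npy',f,allow_pickle=True);img=f['img'];W=world(f)
m=(abs(W[:,:,2]-48)<4)&(np.hypot(W[:,:,0]-553,W[:,:,1]+381)<45)
n,l,s,c=cv2.connectedComponentsWithStats(m.astype(np.uint8));i=1+s[1:,4].argmax();b=np.argwhere(l==i)[:,::-1].astype(float)
P=cast(f,b,48)[:,:2];print(len(b),b.mean(0),P.mean(0),cv2.minAreaRect(P.astype(np.float32)),W[l==i].mean(0))
w=(l==i)&(img.min(2)>110);q=np.argwhere(w)[:,::-1].astype(float)
if len(q)>3:
    Q=cast(f,q,48)[:,:2];L=cv2.fitLine(Q.astype(np.float32),2,0,.01,.01).ravel();print('line',len(q),Q.mean(0),Q.min(0),Q.max(0),np.arctan2(L[1],L[0]))
u,v=b.mean(0).astype(int);a=img[max(v-50,0):v+50,u-50:u+50];cv2.imwrite('pics/kn.png',cv2.resize(a,(500,500*a.shape[0]//a.shape[1]),interpolation=cv2.INTER_CUBIC)[:,:,::-1])
E
```

```text
clock: 7.4
eef_pos: [509.9, -387.3, 206.4]
tcp_rot: [3.139, -0.002, 0.169]
contact_force: [-0.2, 1.1, -1.1]
opening: 0.999
grasp_force: 0.0
t 7.4 at [ 509.9 -387.3  206.4] [ 3.139e+00 -2.000e-03  1.690e-01] F [-0.2  1.1 -1.1] op 0.999
turn [ 0.1 -0.1 -0. ] shift [0.0434 0.001  0.0565]
1242 [288.6900161  147.57648953] [ 556.50301251 -390.45374188] ((557.9693603515625, -389.56585693359375), (49.823524475097656, 29.939403533935547), 28.358510971069336) [ 556.49478412 -390.45793311   47.92630417]
line 67 [ 569.32438413 -383.10069257] [ 560.64145024 -388.90765672] [ 577.9480307  -377.93055006] 0.50224894
```

View pics/kn.png

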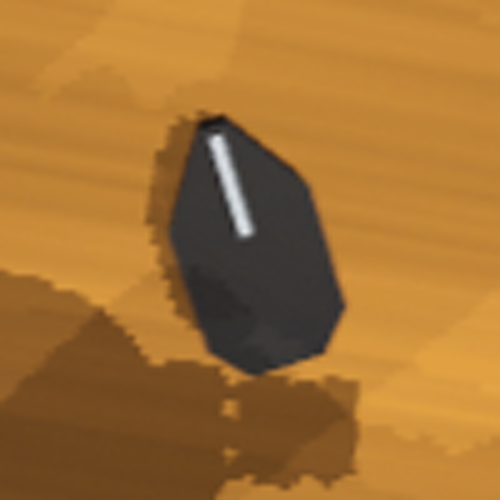

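The crop shows the knob with its white line from (215,135) to (245,235), so the pointed end is up and slightly left. Its size comes out at 49.8 x 29.9 mm at z = 48, yaw about 0.50, centre about (555.4,-391).

```bash
python3 -m creep '0 0 -8 0.012 0 0.03 0;0 0 -18.8 0.03 0.002 0.07 0;0 0 -18.8 0.041 0.009 0.105 0;0 0 -18.8 0.044 0.0115 0.115 0;0 0 -18.8 0.044 0.0115 0.115 0;0 0 -18.8 0.044 0.0115 0.115 0'
python3 -c "
from h import *
go(555.4,-391,11,.498)"
```

```text
clock: 8.2
eef_pos: [554.6, -388.6, 92.1]
tcp_rot: [3.14, -0.001, 0.5]
contact_force: [0.2, -0.5, 0.4]
opening: 1.001
grasp_force: 0.0
t 8.2 at [ 554.6 -388.6   92.1] [ 3.14e+00 -1.00e-03  5.00e-01] F [ 0.2 -0.5  0.4] op 1.001
turn [ 0.1 -0.1  0.1] shift [-0.0006  0.0024  0.0811]
```

```bash
python3 -m creep '0 0 0 -0.0006 0.0024 0.03 0;0 0 0 -0.0006 0.0024 0.065 0;0 0 0 -0.0006 0.0024 0.081 30;0 0 0 -0.0006 0.0024 0.081 90;0 0 0 -0.0006 0.0024 0.081 255;0 0 0 -0.0006 0.0024 0.081 255;0 0 0 -0.0006 0.0024 0.081 255;0 0 0 -0.0006 0.0024 0.081 255' 80
python3 -c "
from h import *
go(486.7,-40.7,160,.06)"
```

```text
clock: 9.2
eef_pos: [555.8, -391.5, 11.1]
tcp_rot: [3.139, -0.001, 0.5]
contact_force: [-0.8, 0.7, 7.1]
opening: 0.342
grasp_force: 79.4
t 9.2 at [ 555.8 -391.5   11.1] [ 3.139e+00 -1.000e-03  5.000e-01] F [-0.8  0.7  7.1] op 0.342
turn [ 0.1 -0.1 25.2] shift [ 0.1076 -0.3406 -0.1496]
```

```bash
python3 -m creep '0 0 0 0 0 -0.03 255;0 0 0 0 0 -0.085 255;0 0 5 0.012 -0.04 -0.11 255;0 0 12 0.028 -0.09 -0.11 255;0 0 18 0.045 -0.14 -0.11 255;0 0 25.2 0.062 -0.195 -0.11 255;0 0 25.2 0.079 -0.25 -0.11 255;0 0 25.2 0.095 -0.3 -0.11 255'
python3 -c "
from h import *
go(486.7,-40.7,120,.06)"
```

```text
clock: 10.2
eef_pos: [494.0, -80.2, 120.0]
tcp_rot: [3.141, -0.001, 0.06]
contact_force: [0.7, 0.2, -0.5]
opening: 0.347
grasp_force: 78.8
t 10.2 at [494.  -80.2 120. ] [ 3.141e+00 -1.000e-03  6.000e-02] F [ 0.7  0.2 -0.5] op 0.347
turn [ 0.  -0.1 -0. ] shift [-0.0049 -0.0398 -0.    ]
```

Run:
```python
from h import *
f=r.grab_frame('wrist');img=f['img'];W=world(f)
s=r.sense();T=np.array(s['eef_pos']);print(T)
z=T[2]-11+48
m=(abs(W[:,:,2]-z)<5)&(np.hypot(W[:,:,0]-T[0],W[:,:,1]-T[1])<40);print(m.sum())
w=m&(img.min(2)>110);q=np.argwhere(w)[:,::-1].astype(float);Q=cast(f,q,z)[:,:2]
if len(q)>3:
  L=cv2.fitLine(Q.astype(np.float32),2,0,.01,.01).ravel();print('line',len(q),Q.mean(0)-T[:2],Q.min(0)-T[:2],Q.max(0)-T[:2],np.arctan2(L[1],L[0]))
k=(W[:,:,2]>64)&(W[:,:,2]<85)&(np.hypot(W[:,:,0]-487,W[:,:,1]+41)<15);print('sp',k.sum(), W[k].mean(0) if k.any() else '',W[k].min(0),W[k].max(0))
cv2.imwrite('pics/hold.png',img[:,:,::-1])
```

```text
[491.8174142  -75.67082957 119.53439905]
7004
line 126 [17.74530387 -4.29587146] [ 7.95759689 -5.30012922] [27.22312523 -3.33041873] 0.059758116
sp 297 [486.94653664 -41.59591227  72.5958056 ] [479.7519436  -47.70518218  64.38572424] [489.88626667 -33.87513068  77.36874775]
```

View pics/hold.png

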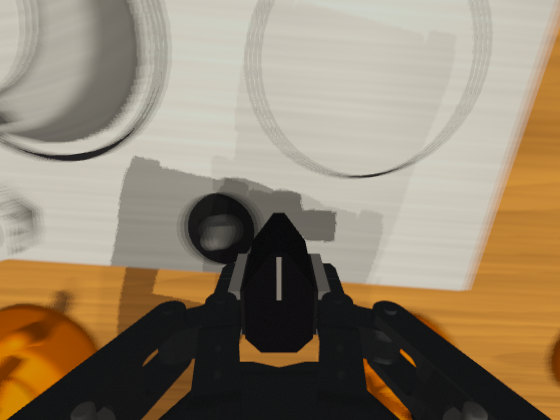

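The knob is held squarely, its line at (279,278) pointing up, and the spindle is at (220,230), but the arm was still settling in that picture. Settling first, a bit to one side, then repeating the measurement.

```bash
python3 -m creep '0 0 0 0 0 0 255;0 0 0 0 0 0 255;0 0 0 0 0 0 255'
cat > look.py <<'E'
from h import *
f=r.grab_frame('wrist');img=f['img'];W=world(f)
s=r.sense();T=np.array(s['eef_pos']);print(s['clock'],T,s['tcp_rot'])
z=T[2]-11+48
m=(abs(W[:,:,2]-z)<5)&(np.hypot(W[:,:,0]-T[0],W[:,:,1]-T[1])<40)
w=m&(img.min(2)>110);q=np.argwhere(w)[:,::-1].astype(float);Q=cast(f,q,z)[:,:2]
print('topz',np.median(W[m][:,2]))
if len(q)>3:
  L=cv2.fitLine(Q.astype(np.float32),2,0,.01,.01).ravel();print('line',len(q),Q.mean(0)-T[:2],np.ptp(Q,0),np.arctan2(L[1],L[0]))
k=(W[:,:,2]>64)&(W[:,:,2]<85)&(np.hypot(W[:,:,0]-487,W[:,:,1]+41)<15)
if k.any():print('sp',k.sum(),W[k].mean(0),W[k].min(0),W[k].max(0))
h=(img.max(2)<75)&(abs(W[:,:,2]-51)<3)&(np.hypot(W[:,:,0]-487,W[:,:,1]+41)<34)
c=np.argwhere(h)[:,::-1].astype(np.float32);p=cast(f,cv2.convexHull(c).reshape(-1,2),51);print('disc',p.min(0),p.max(0))
go(486.7,-40.7,100,.06)
E
python3 look.py
```

```text
clock: 10.62
eef_pos: [494.8, -82.9, 119.4]
tcp_rot: [3.141, -0.0, 0.058]
contact_force: [0.1, -0.4, -0.8]
opening: 0.344
grasp_force: 79.1
10.675 [494.66889218 -82.85753729 119.33110633] [ 3.14143184e+00 -2.87099253e-04  5.84259532e-02]
topz 156.2596050486826
line 124 [15.85717644  0.15929537] [19.20673712  1.93955487] 0.057604026
sp 301 [486.95439892 -41.60993944  72.52179586] [479.81509141 -47.90974732  64.0918424 ] [490.00346025 -34.0307312   77.07878871]
disc [456.09145477 -70.20265974  51.        ] [516.0322217  -11.08688191  51.        ]
t 10.68 at [494.7 -82.9 119.3] [ 3.141 -0.     0.058] F [-0.   0.3 -1.5] op 0.343
turn [ 0.  -0.  -0.1] shift [-0.0055 -0.0426  0.0193]
```

```bash
python3 -m creep '0 0 0 -0.002 -0.015 0 255;0 0 0 -0.0045 -0.035 0 255;0 0 0 -0.0056 -0.0432 0 255;0 0 0 -0.0056 -0.0432 0.015 255;0 0 0 -0.0056 -0.0432 0.027 255;0 0 0 -0.0056 -0.0432 0.027 255;0 0 0 -0.0056 -0.0432 0.027 255'
python3 -c "
from h import *
go(486.6,-40.1,72,.06)"
```

```text
clock: 11.55
eef_pos: [486.2, -39.4, 92.0]
tcp_rot: [-3.142, 0.001, 0.059]
contact_force: [1.3, -0.1, -0.4]
opening: 0.34
grasp_force: 79.2
t 11.55 at [486.2 -39.4  92. ] [-3.142e+00  1.000e-03  5.900e-02] F [ 1.3 -0.1 -0.4] op 0.34
turn [-0.  0. -0.] shift [0.0004 0.0008 0.02  ]
```

```bash
python3 -m creep '0 0 0 0.0003 0.0006 0.003 255;0 0 0 0.0003 0.0006 0.006 255;0 0 0 0.0003 0.0006 0.008 255;0 0 0 0.0003 0.0006 0.01 255;0 0 0 0.0003 0.0006 0.012 255;0 0 0 0.0003 0.0006 0.012 255'
python3 -c "
from h import *
go(486.6,-40.1,72,.06)"
```

```text
clock: 12.3
eef_pos: [486.5, -39.7, 80.1]
tcp_rot: [-3.142, 0.0, 0.06]
contact_force: [0.1, 0.4, -0.9]
opening: 0.342
grasp_force: 79.2
t 12.3 at [486.5 -39.7  80.1] [-3.142  0.     0.06 ] F [ 0.1  0.4 -0.9] op 0.342
turn [-0.  0. -0.] shift [0.0001 0.0004 0.0081]
```

The knob is 7 mm onto the spindle with no force; continuing until it seats.

```bash
python3 -m creep '0 0 0 0 0 0.003 255;0 0 0 0 0 0.006 255;0 0 0 0 0 0.008 255;0 0 0 0 0 0.0095 255;0 0 0 0 0 0.0095 255;0 0 0 0 0 0.0095 255;0 0 0 0 0 0.0095 255'
python3 -c "
from h import *
go(486.6,-40.1,64,.06)"
```

```text
clock: 13.18
eef_pos: [486.6, -39.7, 70.9]
tcp_rot: [3.142, -0.0, 0.06]
contact_force: [-1.2, 0.3, 3.6]
opening: 0.341
grasp_force: 79.3
t 13.18 at [486.6 -39.7  70.9] [ 3.142 -0.     0.06 ] F [-1.2  0.3  3.6] op 0.341
turn [ 0. -0. -0.] shift [0.     0.0004 0.0069]
```

```bash
python3 -m creep '0 0 0 0 0 0.002 255;0 0 0 0 0 0.004 255;0 0 0 0 0 0.0055 255;0 0 0 0 0 0.0068 255;0 0 0 0 0 0.0068 255;0 0 0 0 0 0.0068 255;0 0 0 0 0 0.0068 255'
python3 -c "
from h import *
for i in range(5):
  r.grab_frame('top');go(486.6,-40.1,64,.06)"
```

```text
clock: 14.05
eef_pos: [486.6, -39.7, 64.1]
tcp_rot: [3.142, -0.0, 0.06]
contact_force: [-2.8, 0.1, 7.5]
opening: 0.342
grasp_force: 79.8
t 14.1 at [486.6 -39.7  64.2] [ 3.142 -0.     0.06 ] F [-2.7  0.6  9. ] op 0.34
turn [ 0. -0. -0.] shift [-0.      0.0004  0.0002]
t 14.15 at [486.6 -39.7  64.1] [ 3.142 -0.     0.06 ] F [-2.7  1.1  8.4] op 0.344
turn [ 0. -0. -0.] shift [-0.      0.0004  0.0001]
t 14.2 at [486.6 -39.7  64.1] [ 3.142 -0.     0.06 ] F [-2.6  0.5  8.5] op 0.34
turn [ 0. -0. -0.] shift [-0.      0.0004  0.0001]
t 14.25 at [486.6 -39.7  64.1] [ 3.142 -0.     0.06 ] F [-2.3  0.4  8.7] op 0.348
turn [ 0. -0. -0.] shift [-0.      0.0004  0.0001]
t 14.3 at [486.6 -39.7  64.2] [-3.142 -0.     0.06 ] F [-2.6  0.5  8. ] op 0.344
turn [-0. -0. -0.] shift [-0.      0.0004  0.0002]
```

```bash
python3 -m creep '0 0 0 0 0 0.0004 255;0 0 0 0 0 0.0004 255;0 0 0 0 0 0.0004 255;0 0 0 0 0 0.0004 255'
python3 -c "
from h import *
go(486.6,-40.1,64,.06);print(r.sign_off())"
```

```text
clock: 14.8
eef_pos: [486.6, -39.7, 63.7]
tcp_rot: [-3.142, -0.0, 0.06]
contact_force: [-2.7, 0.2, 8.5]
opening: 0.339
grasp_force: 79.8
t 14.8 at [486.6 -39.7  63.7] [-3.142 -0.     0.06 ] F [-2.7  0.2  8.5] op 0.339
turn [-0. -0. -0.] shift [-0.      0.0004 -0.0003]
the job is handed in; nothing more can be done
None
```

I handed the job in at 14.8 s; the sign-off gave no verdict. By my measurements the kettle stands about 3 mm from the heating mark's centre, let go, and the knob is fully on the spindle, still gripped and pressed down about 7 of 8 mm.

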